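Spin the finishing turntable and brake it on its mark

ROBOT

A 7-joint arm with a two-finger parallel gripper is mounted at the origin on a cart in front of the work surface, level with it; the furniture and walls round the work are solid. World frame = base frame: x ahead of the robot, y to its left, z up, the work surface at z = 0. Lengths are in mm, angles in rad, forces in N, time in s.
With the tool pointing down it reaches from about 400 to 875 mm from the base axis. Payload 4.4 kg.
Tool frame: the origin (TCP) lies midway between the tips of the shut fingers; the grasp point (between the pads) lies 19 mm behind it (ctrl.grip_point_offset is the distance from the TCP to the grasp point, in mm); z points along the fingers, y is the direction in which the jaws open and shut (so a half turn about z gives the same grasp; the last joint's range is limited). The gripper opens to 85 mm and grips with 20 to 120 N. Pads are 22 mm wide; open, the fingers measure 114 mm over their backs; the gripper's body (76 mm by 85 mm) begins 54 mm behind the grasp point. The pads swing forward as they close: fully open they stand 13 mm farther back than shut.
Start: joints at [-1.272, 0.628, 0.038, 1.517, -0.027, 0.996, -0.02], TCP at [231.873, 607.25, 231.313] pointing down, gripper open.
Joint ranges: [-3.06, 3.06], [-0.37, 2.12], [-1.25, 1.32], [0.18, 2.47], [-1.1, 4.24], [0.23, 1.98], [-2.94, 2.94]. Speed limits (rad/s): [2.57, 2.57, 3.14, 3.14, 3.14, 3.14, 3.14].

INTERFACE

Orientations are given as [roll, pitch, yaw] about the fixed x, y, z axes, in that order (R = Rz(yaw) Ry(pitch) Rx(roll)).
In Python, from cell import ctrl, imaging, models gives the robot as it stands. The module is installed in compiled form; this text tells all that it offers.
- The arm moves only by the tool drive_tool, never from a script. Its argument "deltas" is text: rows parted by semicolons, each of 5 numbers parted by spaces: the shift along the tool's x, y, z in m, then the turn about the tool's z in degrees, then the finger opening in m, from 0 to 0.0854. A call has 1 to 12 rows; each row is the pose to reach, as a shift and turn from the pose commanded when the call began, along the tool's axes at that moment; what a row does not reach only later rows make up. A row lasts 1/8 s, in which the tool goes at most 62.5 mm and 10.7 degrees, less where a joint would pass 70% of its speed; a pose out of reach is approached as far as the arm can. A call with a gripper value outside its range is refused whole. The fingers move at their own pace and stop on an object; the grip force is fixed at half the most. Time passes only in rows, so rows that repeat a pose let the fingers close. It gives the time, the measured TCP pose, the force and the opening at its end, in the units of the state.
- ctrl.read_state(): the state, without advancing time (a new reading comes with each control period).
- imaging.get_image(name): name is "scene" or "top" or "wrist"; returns a dict with "color" (400x640x3 uint8, red, green, blue), "range_z" (400x640 float32, mm along the optical axis (not along the pixel's ray), 0 where there is no reading), "vfov" (degrees; the focal length in pixels is half the picture's height over the tangent of half this angle, whatever the lens; pixels are square), "cx", "cy" (the principal point, pixels), "k1" (the pictures are not rectified: a ray, as slopes to the right and down, at radius r is drawn at 1 + k1 r^2 times it, then the intrinsics apply), "extrinsics" (4x4, takes a point from camera to world coordinates). Camera axes: x right, y down, z forward; pixel columns grow to the right and rows downward; lengths in mm; the calibration is good to about 2 mm. A picture is of the moment at which its call begins.
- ctrl.finish_job(): hands the job in, once; it reports no verdict.
Trained networks look in a picture, given as the dict that the camera call returned (one of the last four; its "shot" number tells which), for a name from the list of things; names that differ only in an ending like _2 or _b are one class to them, and where a whole thing is asked for, a point or a joint stands for the part that bears it (a point fixed in the world has none). Each returns a list of dicts, best first, with "score" (0 to 1); they miss things now and then, are a little off and sometimes report something else, mostly with a low value. They report only what shows in the picture. A call takes as long as a camera call.
- models.spot_in(picture, thing): "point" ([column, row] in pixels, amid what is visible of it).
- models.landmark_of(picture, thing): "point" ([column, row] in pixels: a listed point, or the origin of a listed thing).
The state is a dict: "clock": time; "qpos": joint angles; "qd": joint speeds; "tau": joint torques, N m; "eef_pos": TCP position; "tool_rot": TCP orientation; "force": force on the tool from outside, world axes, zero at the start; "torque": the same for the moment, N m; "width": finger opening in mm.
Only numpy, scipy, OpenCV 4.12 (cv2) and the standard library are available. Lean on these libraries where they do the work, as an engineer would, in place of code of your own. Each camera call takes 0.05 s, during which the arm holds its last target.

TASK

Check that the finishing turntable runs freely and park it: with a fingertip against one of the black pegs flick the wheel the way the white arrows point, let the red mark run past the green sector on its own at least once, and on a later pass press a fingertip on the wheel to brake it so that it comes to rest with the red mark at the green sector, then take the hand away. Once the mark has made that free pass the wheel may come to rest nowhere but there, so catch it while it is still turning. Lift nothing, do not push the stand about, and do not touch the things standing round it.

Things in the scene. Friction and masses are not known exactly. Their poses are not given: they have to be found in the camera images.
- wheel (a joint): angle in rad of the wheel on its stand, growing counter-clockwise seen from above (the way the white arrows point) and counting on over whole turns; a whole multiple of 2 pi (0, 6.28, 12.57 ...) has the red mark at the middle of the green sector. It starts between 0.5 and 4.2. Left alone the spinning wheel loses about 0.25 to 0.45 rad/s of speed each second.
- hub (a point): the axis of the wheel at the wheel's upper face, 50 mm above the bench. The wheel is pale wood, 260 mm across, 18 mm thick, 0.75 kg, and stays where it stops; a fingertip pressed on its face with a few newtons stops it almost at once. A low aluminium hub, 36 mm across, 9 mm high, sits here on a flat grey pad of 116 mm.
- mark (a point): point on the wheel's upper face on the red painted mark, 120 mm from the axis; the mark is a radial stripe 12 mm wide from 86 mm to the rim at 130 mm. It turns with the wheel. The face between the pegs and the rim is flat and bare all round.
- index (a point): point fixed to the stand, 120 mm from the axis and as high as the wheel's upper face, in the direction of the middle of the green sector. The sector is painted on the stand's flange just outside the rim and spans 30 degrees (15 each side of its middle).
- turntable: the stand: heavy grey round flange, 320 mm across and 12 mm high, about 6 kg, standing loose on the bench; origin at the centre of its underside, z up. From its origin the green sector lies towards its -x, which faces the robot within 35 degrees. Two white arrows on the flange point counter-clockwise.
- peg1 (a point): mid-height of one of three equal upright black pegs on the wheel, 12 mm thick, 30 mm high above the wheel's face, 75 mm from the axis and 120 degrees apart; this one is diametrically opposite the red mark.
- peg2 (a point): mid-height of one of three equal upright black pegs on the wheel, 12 mm thick, 30 mm high above the wheel's face, 75 mm from the axis and 120 degrees apart; this one is 60 degrees from the red mark.
- peg3 (a point): mid-height of one of three equal upright black pegs on the wheel, 12 mm thick, 30 mm high above the wheel's face, 75 mm from the axis and 120 degrees apart; this one is 60 degrees from the red mark.
- mug: bystander: orange mug, 81x120x101 mm, loose; origin at the centre of its underside.
- sander: bystander: brown sanding block, 66x110x32 mm, loose; origin at the centre of its underside.
- screwdriver: bystander: red-handled screwdriver, 223 mm long, 30 mm high, loose; origin at the centre of its underside.
- pliers: bystander: pliers with red grips, 186 mm long, 14 mm high, loose; origin at the centre of its underside.
- jar: bystander: glass jar with blue lid, 83 mm across, 105 mm high, loose; origin at the centre of its underside.
- bolt: bystander: large grey bolt, 100 mm long, 25 mm high, loose; origin at the centre of its underside.

How it is judged:
By the outcome, as a careful person would: the job done as asked, in the order asked, and still so for the second after the job is handed in, with the robot touching nothing.
It also fails if it takes over 54 s, if anything falls off the work surface, if the arm or the gripper's body presses on something with over 40 N, if the wrist force passes 120 N, or if a joint passes its speed limit or range.

## Working session

There is one attempt and no reset: what is moved stays moved. The work goes in short steps, Python scripts to look and compute and a tool call to move; the robot and the scene stay as the last step left them, time stands still between calls to the robot, and variables do not carry over. Pictures are saved under pics/ and viewed, and the job is handed in when it is done.

Besides the shell and the picture viewer there is one more tool, called after "Emit:" by a JSON object that holds its "api" and its "payload". drive_tool: Moves the arm, as the interface text tells. Its arguments: {"type":"object","properties":{"deltas":{"type":"string"}},"required":["deltas"]}

```bash
mkdir -p pics
cat > h.py <<'E'
import numpy as np, cv2
from cell import ctrl, imaging, models
def save(im,name): cv2.imwrite('pics/'+name+'.png', cv2.cvtColor(im['color'],cv2.COLOR_RGB2BGR))
def K(im):
    f=200/np.tan(np.radians(im['vfov'])/2); return f
def ray(im,px):
    f=K(im); d=np.array([(px[0]-im['cx'])/f,(px[1]-im['cy'])/f]); u=d.copy()
    for _ in range(30): u=d/(1+im['k1']*(u@u))
    return u
def onplane(im,px,z):
    u=ray(im,px); E=np.array(im['extrinsics']); d=E[:3,:3]@np.array([u[0],u[1],1]); o=E[:3,3]
    return o+d*(z-o[2])/d[2]
def proj(im,p):
    E=np.array(im['extrinsics']); c=E[:3,:3].T@(np.array(p)-E[:3,3]); u=c[:2]/c[2]; u=u*(1+im['k1']*(u@u)); f=K(im)
    return np.array([u[0]*f+im['cx'],u[1]*f+im['cy']])
E
python3 - <<'E'
from h import *
s=ctrl.read_state(); print({k:np.round(v,3) for k,v in s.items()})
for n in ['top','scene']:
    im=imaging.get_image(n); save(im,n+'0'); print(n,im['vfov'],im['k1'],np.round(im['extrinsics'],3).tolist())
    for t,z in [('hub',50),('mark',50),('index',50),('peg1',65),('peg2',65),('peg3',65),('turntable',0),('mug',0),('jar',0),('sander',0),('screwdriver',0),('pliers',0),('bolt',0)]:
        for r in models.landmark_of(im,t)[:3]: print(t,round(r['score'],2),np.round(r['point'],1),np.round(onplane(im,r['point'],z),1))
E
```

```text
{'clock': np.float64(0.0), 'qpos': array([-1.272,  0.629,  0.038,  1.518, -0.027,  0.996, -0.02 ]), 'qd': array([ 0.002, -0.   ,  0.   ,  0.001,  0.001,  0.   , -0.002]), 'tau': array([-0.0000e+00, -5.6339e+01,  1.2270e+00, -1.9343e+01,  1.1000e-02,
        1.1000e-02, -0.0000e+00]), 'eef_pos': array([231.604, 606.64 , 230.381]), 'tool_rot': array([-3.14 , -0.   ,  2.777]), 'force': array([ 0.252, -0.943,  1.098]), 'torque': array([-0.021,  0.042,  0.053]), 'width': np.float64(85.57)}
top 51.07636278789204 -0.05654971827731156 [[-0.015, -0.995, 0.096, 470.76], [-1.0, 0.016, 0.007, 19.494], [-0.009, -0.095, -0.995, 1140.113], [0.0, 0.0, 0.0, 1.0]]
hub 0.7 [304.9 206.7] [540.2  67.1  50. ]
mark 0.6 [352.8 205.5] [541.4 -57.9  50. ]
index 0.47 [307.3 209.2] [533.6  60.9  50. ]
peg1 0.93 [278. 202.] [552.5 135.7  65. ]
peg1 0.83 [318.8 177.4] [614.7  29.6  65. ]
peg1 0.66 [320.2 230.6] [477.4  28.   65. ]
peg2 0.93 [278. 202.] [552.5 135.7  65. ]
peg2 0.83 [318.8 177.4] [614.7  29.6  65. ]
peg2 0.66 [320.2 230.6] [477.4  28.   65. ]
peg3 0.93 [278. 202.] [552.5 135.7  65. ]
peg3 0.83 [31
[... 871 characters left out ...]
[482.4  52.   65. ]
peg1 0.57 [335.4 198. ] [621.5  54.4  65. ]
peg2 0.86 [298.5 185. ] [561.8 169.1  65. ]
peg2 0.57 [288.1 207.8] [482.4  52.   65. ]
peg2 0.57 [335.4 198. ] [621.5  54.4  65. ]
peg3 0.86 [298.5 185. ] [561.8 169.1  65. ]
peg3 0.57 [288.1 207.8] [482.4  52.   65. ]
peg3 0.57 [335.4 198. ] [621.5  54.4  65. ]
turntable 0.85 [307.3 224. ] [540.6  58.6   0. ]
mug 0.61 [299.4 175. ] [648.7 365.2   0. ]
jar 0.58 [427.8 251.4] [ 761.1 -187.6    0. ]
jar 0.28 [287.9 208.7] [525.5 161.3   0. ]
sander 0.64 [250.5 180.7] [487.2 385.2   0. ]
screwdriver 0.94 [399.  290.9] [ 605.3 -295.2    0. ]
pliers 0.6 [321.  327.4] [ 395.9 -333.4    0. ]
bolt 0.63 [221.1 206.7] [352.8 248.2   0. ]
```

View pics/top0.png

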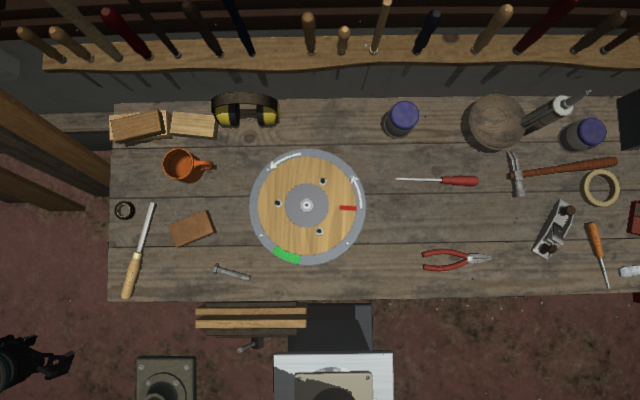

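View pics/scene0.png

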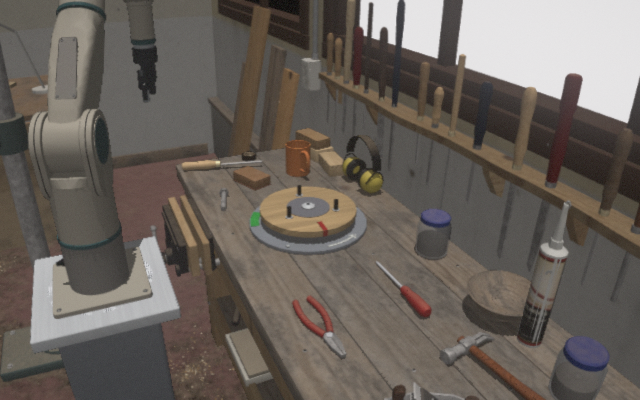

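```bash
cat >> h.py <<'E'
C=np.array([541.5,67.0])
def angs(im,verbose=False):
    """world direction deg of red mark, green sector about C"""
    c=im['color'].astype(int); r,g,b=c[...,0],c[...,1],c[...,2]
    out={}
    for n,m,z,lo,hi in [('red',(r>110)&(g<80)&(b<80),50,80,132),('green',(g>110)&(r<90)&(b<110),12,130,165)]:
        ys,xs=np.nonzero(m); P=[]
        for x,y in zip(xs,ys):
            if abs(x-307)>110 or abs(y-208)>90: continue
            p=onplane(im,(x,y),z)[:2]-C
            if lo<np.hypot(*p)<hi: P.append(p)
        if len(P)>3:
            q=np.mean(P,0); out[n]=(round(float(np.degrees(np.arctan2(q[1],q[0]))),1),len(P),round(float(np.hypot(*q)),1))
    return out
def totool(d,yaw):
    cx,sx=np.cos(yaw),np.sin(yaw); d=np.array(d,float)
    return np.round([ (cx*d[0]+sx*d[1])/1000,(sx*d[0]-cx*d[1])/1000,-d[2]/1000],4)
E
python3 - <<'E'
from h import *
for n in ['top','scene']:
    im=imaging.get_image(n); print(n,angs(im))
    # hub circle: wood/flange fit via pegs and dark pad
    for t in ['hub','mark']: print(t,[ (np.round(r['point'],1),round(r['score'],2)) for r in models.landmark_of(im,t)[:1]])
    for a in [0,90,180,270]:
        print(a,np.round(proj(im,[C[0]+160*np.cos(np.radians(a)),C[1]+160*np.sin(np.radians(a)),12]),1),end=' ')
    v=im['color'].copy()
    for z,R in [(12,160),(50,130),(50,58)]:
        for a in np.radians(np.arange(0,360,10)):
            p=proj(im,[C[0]+R*np.cos(a),C[1]+R*np.sin(a),z]); q=np.round(p).astype(int); v[q[1],q[0]]=[255,0,255]
    v=cv2.resize(v[120:290,200:420],None,fx=3.5,fy=3.5,interpolation=cv2.INTER_NEAREST); save({'color':v},n+'_ov')
s=ctrl.read_state(); print(s['eef_pos'],s['tool_rot'],s['clock'])
E
```

```text
top {'red': (-92.6, 60, 111.1), 'green': (157.0, 223, 139.2)}
hub [(array([459. , 258.4]), 0.63)]
mark [(array([352.6, 205.6]), 0.76)]
0 [304.9 148.8] 90 [246.5 208. ] 180 [306.3 267. ] 270 [364.8 206.2] scene {'red': (-93.6, 32, 110.9), 'green': (157.2, 106, 139.9)}
hub [(array([306.5, 225. ]), 0.7)]
mark [(array([330. , 227.6]), 0.63)]
0 [357.9 207.9] 90 [284.6 194.6] 180 [250.2 230.4] 270 [332.7 247.7] [231.86933972 607.25371923 231.33396414] [ 3.14154947e+00 -5.93261734e-05  2.77676406e+00] 1.7
```

View pics/top_ov.png

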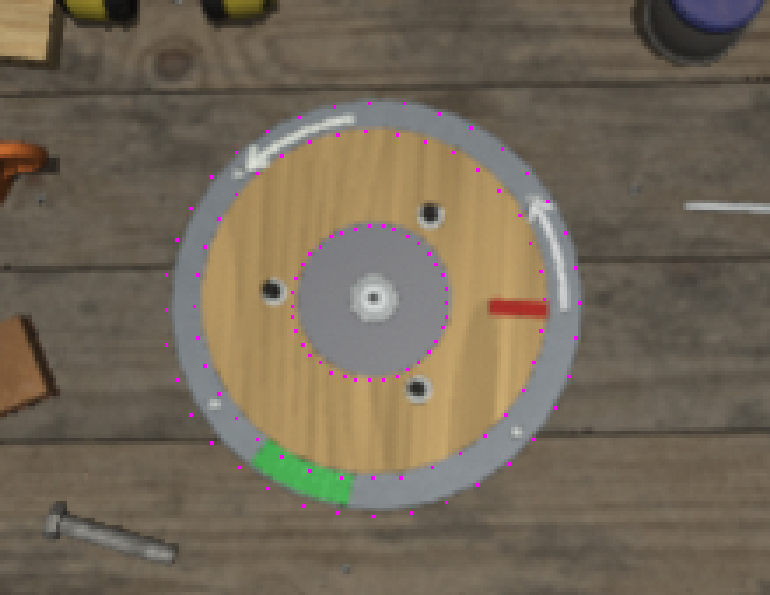

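View pics/scene_ov.png

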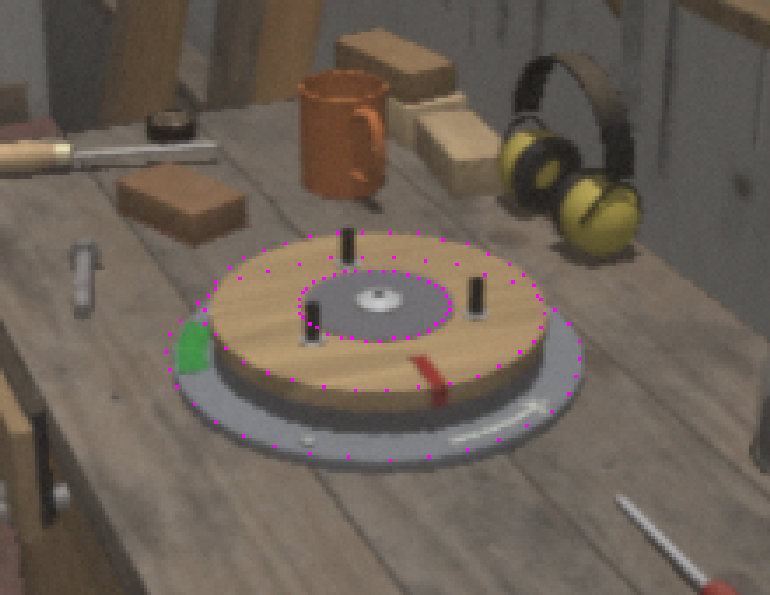

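```bash
sed -i 's/^C=.*/C=np.array([543.,65.])/' h.py
python3 - <<'E'
from h import *
s=ctrl.read_state(); p=s['eef_pos'];y=s['tool_rot'][2]
print(totool(np.array([454.6,50.2,130])-p,y), np.degrees(y)-135)
E
```

```text
[-0.4068 -0.4409  0.1013] 24.096861129414236
```

Emit:
{"api": "drive_tool", "payload": {"deltas": "-0.034 -0.037 0 2 0; -0.068 -0.074 0 4 0; -0.102 -0.110 0.01 6 0; -0.136 -0.147 0.02 8 0; -0.170 -0.184 0.03 10 0; -0.204 -0.221 0.04 12 0; -0.238 -0.257 0.05 14 0; -0.272 -0.294 0.06 16 0; -0.306 -0.331 0.07 18 0; -0.340 -0.368 0.08 20 0; -0.374 -0.404 0.09 22 0; -0.407 -0.441 0.101 24 0"}}

```text
clock: 3.2
eef_pos: [455.9, 48.7, 130.3]
tool_rot: [3.14, 0.001, 2.357]
force: [0.9, -0.2, 0.1]
width: 0.1
```

Run:
```python
from h import *
for n in ['wrist','scene']:
    im=imaging.get_image(n); save(im,n+'1')
    print(n,[(np.round(onplane(im,r['point'],65),1),round(r['score'],2)) for r in models.landmark_of(im,'peg1')[:3]],[(np.round(onplane(im,r['point'],50),1),round(r['score'],2)) for r in models.landmark_of(im,'hub')[:1]])
s=ctrl.read_state(); print(s['eef_pos'],s['tool_rot'])
```

```text
wrist [(array([558.8, 140.5,  65. ]), 0.96), (array([480. ,  25.5,  65. ]), 0.56)] [(array([543.4,  61.4,  50. ]), 0.7)]
scene [(array([561. , 155.8,  65. ]), 0.88), (array([484.6,  54.1,  65. ]), 0.85), (array([615.7,  47.8,  65. ]), 0.81)] [(array([550.1,  69. ,  50. ]), 0.7)]
[454.56215379  51.18681797 130.45904659] [ 3.14108130e+00 -5.55197000e-04  2.35949291e+00]
```

View pics/wrist1.png

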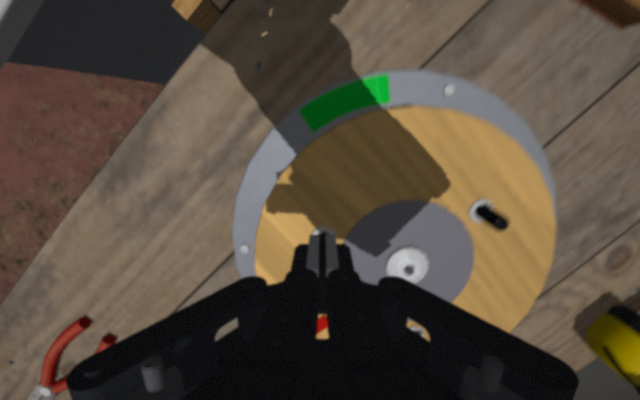

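View pics/scene1.png

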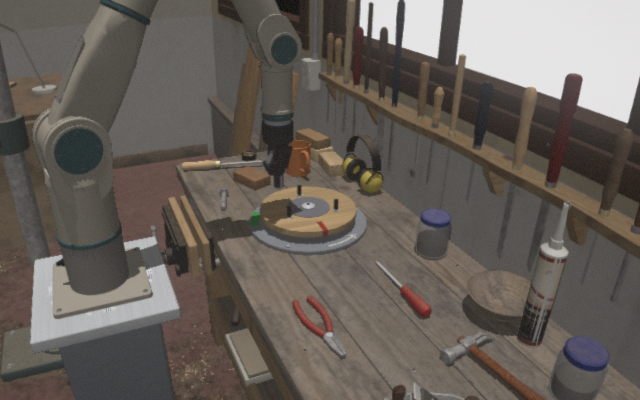

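Emit:
{"api": "drive_tool", "payload": {"deltas": "0 0 0.040 0 0; 0 0 0.066 0 0; 0 0 0.071 0 0; -0.004 0 0.071 0 0; -0.008 0 0.071 0 0"}}

```text
clock: 4.12
eef_pos: [461.5, 44.7, 60.3]
tool_rot: [3.14, 0.001, 2.359]
force: [-0.2, 0.2, 0.8]
width: -0.0
```

Emit:
{"api": "drive_tool", "payload": {"deltas": "-0.004 0 0 0 0; -0.009 0 0 0 0; -0.023 0 0 0 0; -0.059 0 0 0 0; -0.064 0 -0.020 0 0; -0.064 0 -0.075 0 0; -0.064 0 -0.120 0 0"}}

```text
clock: 5.0
eef_pos: [506.7, -2.0, 181.0]
tool_rot: [3.141, 0.001, 2.356]
force: [0.2, -0.4, -0.2]
width: -0.0
```

```bash
cat > m.py <<'E'
from h import *
import sys
def meas(n=3,cams=('top','scene')):
    for _ in range(n):
        for c in cams:
            t=ctrl.read_state()['clock']; im=imaging.get_image(c); a=angs(im); print(c,round(t,3),a)
            with open('log.txt','a') as f:
                if 'red' in a: f.write(f"{t} {a['red'][0]} {c} {a['red'][1]}\n")
    return im
E
python3 - <<'E'
from m import *
meas(4); print(ctrl.read_state()['eef_pos'],ctrl.read_state()['clock'])
E
```

```text
top 5.0 {'red': (49.4, 57, 107.6), 'green': (152.5, 173, 141.6)}
scene 5.05 {'red': (64.1, 13, 112.9), 'green': (152.6, 76, 142.6)}
top 5.1 {'red': (77.1, 58, 107.0), 'green': (152.6, 174, 141.5)}
scene 5.15 {'red': (91.0, 18, 108.8), 'green': (152.3, 77, 143.0)}
top 5.2 {'red': (104.7, 56, 106.4), 'green': (152.4, 172, 141.6)}
scene 5.25 {'red': (118.3, 18, 109.5), 'green': (152.4, 74, 142.8)}
top 5.3 {'red': (132.2, 58, 105.7), 'green': (152.4, 173, 141.4)}
scene 5.35 {'red': (145.2, 19, 108.9), 'green': (152.4, 75, 143.0)}
[504.96368193  -1.02623189 178.06627172] 5.4
```

Emit:
{"api": "drive_tool", "payload": {"deltas": "-0.004 -0.015 0 0 0; -0.008 -0.031 0 0 0; -0.008 -0.031 0.04 0 0; -0.008 -0.031 0.08 0 0; -0.008 -0.031 0.105 0 0; -0.008 -0.031 0.114 0 0; -0.008 -0.031 0.114 0 0"}}

```text
clock: 6.28
eef_pos: [489.1, -29.1, 65.2]
tool_rot: [-3.141, -0.0, 2.357]
force: [-0.3, -0.6, 0.5]
width: -0.1
```

Run:
```python
from m import *
im=meas(3); save(im,'scene2'); im=imaging.get_image('top'); save(im,'top2'); print(ctrl.read_state()['eef_pos'],ctrl.read_state()['clock'])
```

```text
top 6.275 {'red': (22.6, 56, 109.4), 'green': (149.4, 121, 142.3)}
scene 6.325 {'red': (36.1, 20, 110.8), 'green': (148.9, 52, 143.5)}
top 6.375 {'red': (46.9, 54, 107.6), 'green': (149.2, 117, 142.3)}
scene 6.425 {'green': (149.1, 51, 143.9)}
top 6.475 {'red': (71.5, 57, 107.5), 'green': (149.0, 117, 142.2)}
scene 6.525 {'green': (149.0, 52, 143.5)}
[490.00416026 -28.32646028  65.9838734 ] 6.625
```

View pics/top2.png

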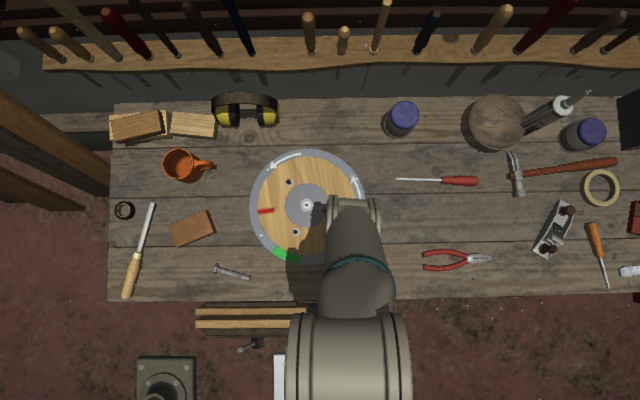

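View pics/scene2.png

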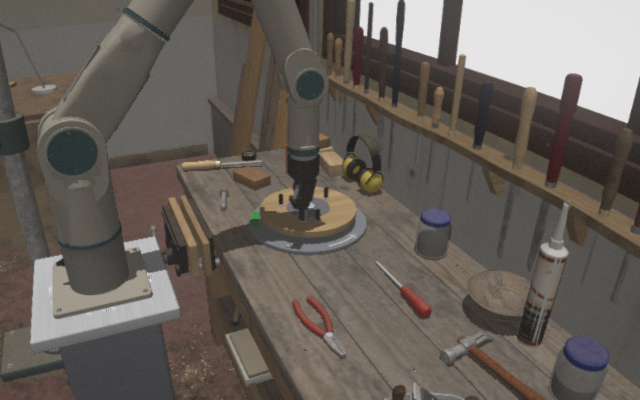

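Emit:
{"api": "drive_tool", "payload": {"deltas": "0 0 0.006 0 0; 0 0 0.012 0 0; 0 0 0.012 0 0; 0 0 0.012 0 0"}}

```text
clock: 7.12
eef_pos: [489.4, -28.4, 53.1]
tool_rot: [-3.141, -0.0, 2.358]
force: [0.2, 0.4, -0.2]
width: -0.1
```

Run:
```python
from m import *
meas(3,('top',)); s=ctrl.read_state(); print(s['eef_pos'],s['clock'],s['force'])
```

```text
top 7.125 {'green': (149.4, 124, 142.6)}
top 7.175 {'green': (149.5, 123, 142.5)}
top 7.225 {'green': (149.5, 123, 142.4)}
[489.57525297 -28.35057467  53.34532043] 7.275 [-0.16308001  0.24555315  0.2132013 ]
```

Run:
```python
from m import *
meas(20,('top',))
L=[l.split() for l in open('log.txt')]
t=np.array([float(l[0]) for l in L if l[2]=='top']);a=np.unwrap(np.radians([float(l[1]) for l in L if l[2]=='top']))
print(np.c_[t,np.round(np.degrees(a)-156.6,1)])
```

```text
top 7.275 {'green': (149.5, 124, 142.5)}
top 7.325 {'green': (149.3, 122, 142.4)}
top 7.375 {'red': (-76.2, 61, 109.6), 'green': (149.4, 124, 142.4)}
top 7.425 {'red': (-65.3, 57, 110.6), 'green': (149.5, 124, 142.5)}
top 7.475 {'red': (-54.3, 60, 110.8), 'green': (149.4, 123, 142.5)}
top 7.525 {'red': (-43.5, 58, 110.6), 'green': (149.5, 123, 142.5)}
top 7.575 {'red': (-32.7, 59, 110.5), 'green': (149.5, 123, 142.6)}
top 7.625 {'red': (-22.0, 60, 110.0), 'green': (149.4, 125, 142.5)}
top 7.675 {'red': (-11.4, 59, 110.4), 'green': (149.5, 122, 142.5)}
top 7.725 {'red': (-0.6, 57, 111.6), 'green': (149.4, 124, 142.4)}
top 7.775 {'red': (9.9, 59, 110.2), 'green': (149.4, 125, 142.5)}
top 7.825 {'red': (20.6, 57, 109.8), 'green': (149.5, 123, 142.5)}
top 7.875 {'red': (31.0, 58, 108.9), 'green': (149.5, 123, 142.5)}
top 7.925 {'red': (41.8, 62, 108.0), 'green': (149.4, 124, 142.4)}
top 7.975 {'red': (52.3, 60, 108.1), 'green': (149.4, 124, 142.4)}
top 8.025 {'red': (62.9, 58, 107.6), 'green': (149.4, 125, 142.5)}
top 8.075 {'red': (73.5, 57, 107.0), 'green': (149.4, 124, 142.4)}
top 8.125 {'red': (83.9, 57, 105.9), 'green': (149.4, 122, 142.4)}
top 8.175 {'red': (94.7, 60, 106.0), 'green': (149.4, 124, 142.4)}
top 8.225 {'red': (105.3, 58, 106.5), 'green': (149.4, 125, 142.5)}
[[   5.    -107.2  ]
 [   5.1    -79.5  ]
 [   5.2    -51.9  ]
 [   5.3    -24.4  ]
 [   6.275 -134.   ]
 [   6.375 -109.7  ]
 [   6.475  -85.1  ]
 [   7.375 -232.8  ]
 [   7.425 -221.9  ]
 [   7.475 -210.9  ]
 [   7.525 -200.1  ]
 [   7.575 -189.3  ]
 [   7.625 -178.6  ]
 [   7.675 -168.   ]
 [   7.725 -157.2  ]
 [   7.775 -146.7  ]
 [   7.825 -136.   ]
 [   7.875 -125.6  ]
 [   7.925 -114.8  ]
 [   7.975 -104.3  ]
 [   8.025  -93.7  ]
 [   8.075  -83.1  ]
 [   8.125  -72.7  ]
 [   8.175  -61.9  ]
 [   8.225  -51.3  ]]
```

```bash
cat > f.py <<'E'
from h import *
import h
from scipy.optimize import curve_fit, least_squares
def cfit(show=False):
    pass
def fit(idx=None,deg=3,target=None):
    L=[l.split() for l in open('log.txt')]
    t=np.array([float(l[0]) for l in L if l[2]=='top']);a=np.array([float(l[1]) for l in L if l[2]=='top'])
    # unwrap using predicted rate
    u=[a[0]]
    for i in range(1,len(t)):
        r=277-24.5*((t[i]+t[i-1])/2-5.15); p=u[-1]+r*(t[i]-t[i-1]); u.append(a[i]+360*round((p-a[i])/360))
    return t,np.array(u)
E
python3 - <<'E'
from f import *
im=imaging.get_image('top')
im0=dict(im); im0['color']=cv2.cvtColor(cv2.imread('pics/top0.png'),cv2.COLOR_BGR2RGB)
L=[l.split() for l in open('log.txt')]
# circle fit of red centroids from log + radii: redo from recorded printed radii
data=[(-76.2,109.6),(-65.3,110.6),(-54.3,110.8),(-43.5,110.6),(-32.7,110.5),(-22,110),(-11.4,110.4),(-.6,111.6),(9.9,110.2),(20.6,109.8),(31,108.9),(41.8,108),(52.3,108.1),(62.9,107.6),(73.5,107),(83.9,105.9),(94.7,106),(105.3,106.5),(132.2,105.7)]
P=np.array([[r*np.cos(np.radians(a)),r*np.sin(np.radians(a))] for a,r in data])
s=least_squares(lambda p:np.hypot(P[:,0]-p[0],P[:,1]-p[1])-p[2],[0,0,108]); print(s.x)
for c in [(543,65),tuple(np.array([543,65])+s.x[:2])]:
    import h; h.C=np.array(c); print(c,angs(im0))
t,u=fit()
for d in (2,3):
    k=np.polyfit(t-8,u,d); print(d,k,np.round(u-np.polyval(k,t-8),1))
s=ctrl.read_state(); print(s['clock'])
E
```

```text
[  2.22881716  -1.57728606 108.00644548]
(543, 65) {'red': (-93.5, 60, 109.1), 'green': (156.3, 230, 141.0)}
(np.float64(545.2288171616983), np.float64(63.42271394445196)) {'red': (-94.7, 60, 107.7), 'green': (156.1, 230, 143.7)}
2 [-10.90854849 210.0653792  778.08060168] [-0.3 -0.1  0.3  0.8 -0.7 -1.  -0.9  1.3  1.   0.9  0.7  0.5  0.2 -0.1
 -0.1 -0.4 -0.4 -0.7 -0.5 -0.5 -0.4 -0.3 -0.3  0.2  0.5]
3 [-3.66647592e-01 -1.23552590e+01  2.08886870e+02  7.78030791e+02] [-0.7 -0.2  0.4  1.  -0.2 -0.6 -0.5  1.1  0.8  0.7  0.4  0.2  0.  -0.3
 -0.3 -0.5 -0.5 -0.7 -0.5 -0.5 -0.3 -0.1 -0.   0.5  0.9]
8.325
```

```bash
sed -i 's/^C=.*/C=np.array([545.2,63.4])/' h.py; mv log.txt log_old.txt
python3 - <<'E'
from m import *
import io,contextlib
with contextlib.redirect_stdout(io.StringIO()): meas(42,('top',))
from f import *
t,u=fit()
print(len(t),t[0],t[-1])
for d in (1,2):
    k=np.polyfit(t-10,u,d); print(d,k,np.abs(u-np.polyval(k,t-10)).max())
s=ctrl.read_state(); print(s['clock'],s['eef_pos'])
E
```

```text
31 8.325 10.375
1 [184.62747189 441.97806156] 6.513363516868424
2 [ -9.62617982 171.91046168 441.58021016] 0.4693217148697215
10.425 [489.51568459 -28.35145434  53.29532883]
```

Run:
```python
from m import *
import io,contextlib
with contextlib.redirect_stdout(io.StringIO()): meas(42,('top',))
from f import *
t,u=fit()
def rep(m):
    k=np.polyfit(t[m]-12,u[m],2); print(k,np.abs(u[m]-np.polyval(k,t[m]-12)).max(), [(x,round(np.polyval(k,x-12),1)) for x in (12.875,12.925,12.975,13.025)])
rep(t>0); rep(t>9); rep(t>11)
print(np.c_[t,u][-5:])
s=ctrl.read_state(); print(s['clock'],s['eef_pos'])
```

```text
[ -9.47048388 134.02867463 747.35217735] 1.555660783582539 [(12.875, np.float64(857.4)), (12.925, np.float64(863.2)), (12.975, np.float64(869.0)), (13.025, np.float64(874.8))]
[ -9.33410144 134.31223067 747.3554245 ] 1.43737980407127 [(12.875, np.float64(857.7)), (12.925, np.float64(863.6)), (12.975, np.float64(869.4)), (13.025, np.float64(875.2))]
[ -8.36752137 134.83059829 747.24723397] 0.5722222222223081 [(12.875, np.float64(858.8)), (12.925, np.float64(864.8)), (12.975, np.float64(870.8)), (13.025, np.float64(876.7))]
[[ 12.275 783.8  ]
 [ 12.325 790.1  ]
 [ 12.375 796.6  ]
 [ 12.425 803.1  ]
 [ 12.475 809.2  ]]
12.525 [489.47026557 -28.35854838  53.28636806]
```

Run:
```python
from m import *
meas(8,('top',))
s=ctrl.read_state(); print(s['clock'])
```

```text
top 12.525 {'red': (95.5, 61, 107.7), 'green': (149.3, 124, 145.1)}
top 12.575 {'red': (101.8, 61, 108.4), 'green': (149.3, 124, 145.1)}
top 12.625 {'red': (108.1, 63, 107.7), 'green': (149.3, 124, 145.1)}
top 12.675 {'red': (114.2, 65, 108.3), 'green': (149.3, 124, 145.1)}
top 12.725 {'red': (120.3, 63, 108.3), 'green': (149.3, 125, 145.2)}
top 12.775 {'red': (126.3, 62, 109.1), 'green': (149.4, 123, 145.1)}
top 12.825 {'red': (132.3, 59, 107.2), 'green': (149.4, 125, 145.1)}
top 12.875 {'red': (138.4, 61, 107.9), 'green': (149.4, 122, 145.2)}
12.925
```

Emit:
{"api": "drive_tool", "payload": {"deltas": "0 0 0.008 0 0; 0 0 0.008 0 0; 0 0 0.008 0 0"}}

```text
clock: 13.3
eef_pos: [494.3, -30.6, 49.8]
tool_rot: [3.135, 0.009, 2.356]
force: [-2.7, -4.5, 44.8]
width: -0.1
```

Run:
```python
from m import *
im=meas(2,('top',)); save(im,'top3'); im=meas(1,('scene',));save(im,'scene3'); im=imaging.get_image('wrist'); save(im,'wrist3'); print(angs(im))
for n in ('red',):pass
s=ctrl.read_state(); print(s['clock'],s['eef_pos'],s['force'])
```

```text
top 13.3 {'red': (154.1, 55, 106.6), 'green': (149.5, 124, 145.0)}
top 13.35 {'red': (154.1, 55, 106.6), 'green': (149.5, 127, 145.1)}
scene 13.4 {'red': (153.4, 24, 109.1), 'green': (149.3, 54, 146.7)}
{}
13.5 [494.28550056 -30.55496605  49.77107731] [-2.8565252  -3.57206726 44.26171624]
```

View pics/top3.png

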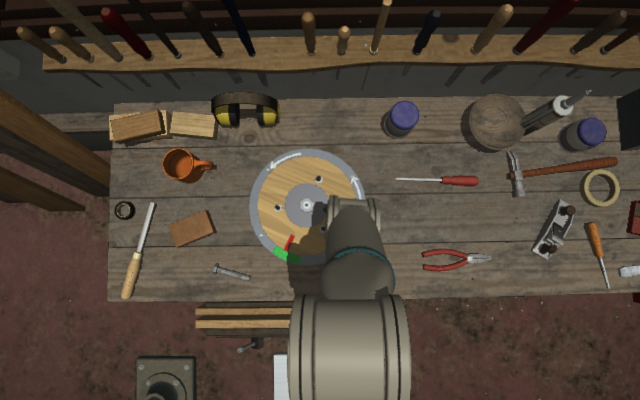

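View pics/wrist3.png

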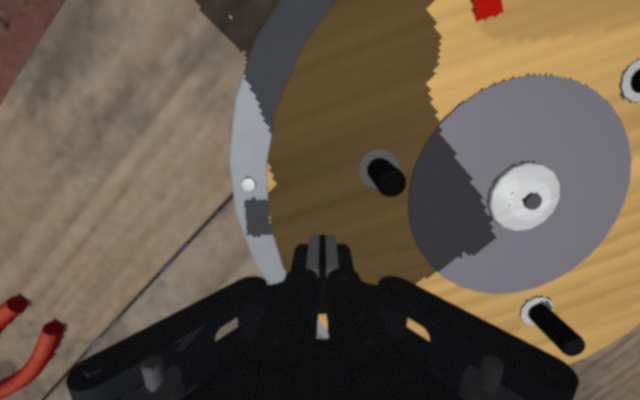

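Emit:
{"api": "drive_tool", "payload": {"deltas": "0 0 -0.015 0 0; 0 0 -0.060 0 0; 0 0 -0.110 0 0; 0 0 -0.15 0 0; 0.03 -0.03 -0.18 0 0; 0.06 -0.06 -0.20 0 0; 0.06 -0.06 -0.20 0 0; 0.06 -0.06 -0.20 0 0"}}

```text
clock: 14.5
eef_pos: [405.4, -28.4, 245.3]
tool_rot: [3.141, 0.001, 2.358]
force: [0.4, -0.2, -0.3]
width: -0.3
```

Run:
```python
from m import *
im=meas(2,('top',)); save(im,'top4'); im=meas(1,('scene',));save(im,'scene4'); im=imaging.get_image('wrist'); save(im,'wrist4')
s=ctrl.read_state(); print(s['clock'],s['eef_pos'],s['force'],s['qpos'])
```

```text
top 14.5 {'red': (145.9, 67, 108.3), 'green': (156.4, 232, 143.6)}
top 14.55 {'red': (145.7, 65, 107.9), 'green': (156.4, 231, 143.7)}
scene 14.6 {'red': (144.8, 21, 112.7), 'green': (156.5, 106, 144.7)}
14.7 [405.18628906 -28.48153648 244.66601251] [ 0.13944575 -0.62993805 -0.74477961] [-0.0865093   0.2665756   0.10985065  2.13415039 -0.04244676  0.74383607
  0.83802044]
```

View pics/wrist4.png

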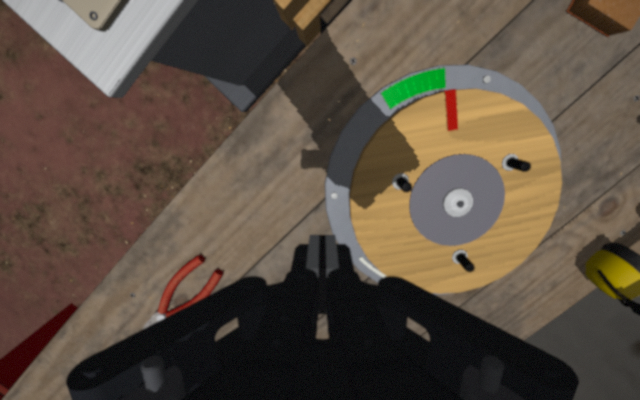

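View pics/top4.png

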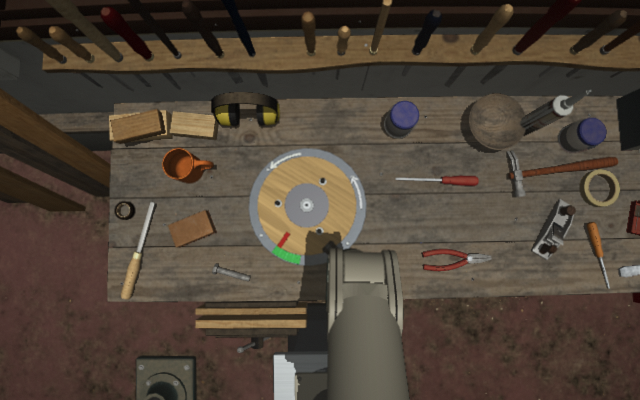

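Run:
```python
from m import *
meas(4,('top','scene')); im=imaging.get_image('top')
for n in('top','scene'):
    im=imaging.get_image(n)
    for t in ('mark','index','hub'):
        r=models.landmark_of(im,t)[:1]
        if r: p=onplane(im,r[0]['point'],50); q=p[:2]-C; print(n,t,round(r[0]['score'],2),np.round(p,1),round(float(np.degrees(np.arctan2(q[1],q[0]))),1))
```

```text
top 14.7 {'red': (145.7, 64, 108.1), 'green': (156.4, 231, 143.7)}
scene 14.75 {'red': (144.7, 20, 112.3), 'green': (156.4, 109, 144.6)}
top 14.8 {'red': (145.7, 64, 108.1), 'green': (156.4, 231, 143.8)}
scene 14.85 {'red': (144.7, 20, 112.2), 'green': (156.1, 109, 144.7)}
top 14.9 {'red': (145.7, 65, 107.9), 'green': (156.3, 231, 143.6)}
scene 14.95 {'red': (144.6, 21, 112.1), 'green': (156.6, 107, 144.6)}
top 15.0 {'red': (145.7, 65, 107.9), 'green': (156.4, 233, 143.7)}
scene 15.05 {'red': (144.7, 20, 112.3), 'green': (156.6, 110, 144.7)}
top mark 0.77 [447.9 127.3  50. ] 146.7
top index 0.84 [434.1 116.8  50. ] 154.3
top hub 0.78 [547.4  59.4  50. ] -60.7
scene mark 0.82 [446.8 121.2  50. ] 149.5
scene index 0.68 [627.4  72.9  50. ] 6.6
scene hub 0.72 [533.   56.3  50. ] -149.8
```

Run:
```python
from h import *
for n in ('top','scene','wrist'):
    im=imaging.get_image(n); c=im['color'].astype(int); r,g,b=c[...,0],c[...,1],c[...,2]
    for nm,m,z,lo,hi in [('red',(r>110)&(g<80)&(b<80),50,84,134),('green',(g>110)&(r<90)&(b<110),12,130,170)]:
        ys,xs=np.nonzero(m); P=np.array([onplane(im,p,z)[:2] for p in zip(xs,ys)])
        for cc in [(545.2,63.4),(543,65)]:
            q=P-np.array(cc); R=np.hypot(*q.T); q=q[(R>lo)&(R<hi)]; 
            if len(q)==0: continue
            a=np.degrees(np.arctan2(q[:,1],q[:,0])); print(n,nm,cc,len(q),'mean',a.mean().round(1),'rng',np.percentile(a,[1,99]).round(1),np.hypot(*q.T).mean().round(1))
```

```text
top red (545.2, 63.4) 65 mean 145.7 rng [142.8 148.6] 108.0
top red (543, 65) 65 mean 145.7 rng [142.7 148.8] 105.2
top green (545.2, 63.4) 231 mean 156.4 rng [141.7 170.8] 145.4
top green (543, 65) 231 mean 156.6 rng [141.7 171.3] 142.8
scene red (545.2, 63.4) 21 mean 144.8 rng [142.7 146.9] 112.8
scene red (543, 65) 21 mean 144.8 rng [142.7 146.9] 110.1
scene green (545.2, 63.4) 106 mean 156.5 rng [141.6 170.3] 146.3
scene green (543, 65) 106 mean 156.7 rng [141.6 170.8] 143.7
wrist red (545.2, 63.4) 405 mean 145.9 rng [143. 149.] 109.7
wrist red (543, 65) 405 mean 145.9 rng [143.  149.2] 107.0
wrist green (545.2, 63.4) 1287 mean 156.3 rng [141.4 171.3] 145.9
wrist green (543, 65) 1287 mean 156.5 rng [141.4 171.9] 143.3
```

```bash
python3 -c "
from h import *
print(ctrl.finish_job())"
```

```text
the job is handed in; nothing more can be done
None
```

The wheel is parked with the red mark inside the green sector, though about 10.6° short of its middle (the sector allows 15°). I handed the job in at about 15.4 s.

- **Flick:** With the shut fingers against the peg nearest the robot, I pushed the wheel counter-clockwise to about 4.8 rad/s. The mark then passed the green sector freely four times.
- **Brake:** On the fifth pass I pressed a fingertip on the bare face, at about 45 N wrist force. The wheel stopped about 2° short of the middle.
- **Rebound:** The fingertip had been dragged about 5 mm, and as I lifted it the wheel was nudged back another 8° or so. I left it there, because touching it again risked moving it out of the sector.
- **Last checks:** Repeated pictures showed the wheel at rest. All three cameras put the mark at 145–146°, with the whole stripe at 143–149° inside the sector at 141.5–171°. The hand was clear of everything, with near-zero force on it.
- **Disagreements:** The landmark network's scene-camera readings of the index and hub at the end were plainly wrong. I relied on colour segmentation instead, which agreed across all three cameras to about 1°.
- **Surroundings:** The stand showed no sign of having moved. The surrounding things appear where they were in the overhead picture; I checked them by eye, not by measurement.

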